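# Close the gauge case: flap down, then cover shut

### The arm

A 6-joint arm with a two-finger parallel gripper is mounted at the origin on a cart in front of the work surface, level with it; the furniture and walls round the work are solid. World frame = base frame: x ahead of the robot, y to its left, z up, the work surface at z = 0. Lengths are in mm, angles in rad, forces in N, time in s.
With the tool pointing down it reaches from about 300 to 875 mm from the base axis. Payload 4.2 kg.
Tool frame: the origin (TCP) lies between the finger pads; the fingertips stand 8 mm ahead of it and the grasp point (between the pads) lies 11 mm behind it; z points along the fingers, y is the line along which they close (so a half turn about z gives the same grasp; the last joint's range is limited). The gripper opens to 85 mm and grips with 20 to 120 N. Pads are 22 mm wide; open, the fingers measure 114 mm over their backs; the gripper's body (76 mm by 85 mm) begins 54 mm behind the grasp point. The pads swing forward as they close: fully open they stand 13 mm farther back than shut.
Start: joints at [1.163, 0.32, 1.565, -0, 1.257, -0.02], TCP at [217.44, 532.316, 239.338] pointing down, gripper open.
Joint ranges: [-3.11, 3.11], [-0.84, 2.01], [0.21, 2.61], [-1.34, 4.49], [0.05, 2.63], [-2.56, 2.56]. Speed limits (rad/s): [2.57, 2.57, 3.14, 3.14, 3.14, 3.14].

### API

Orientations are given as a unit quaternion [w, x, y, z].
In Python, from bench import * gives the robot as it stands.
- The arm moves only by the tool send_rows, never from a script. Its argument "motion" is a list of rows, each a list of 3 entries, a list of its own where there are three numbers: the shift along the tool's x, y, z normalised to -1 to 1, where 1 is 0.1 m, then the turn, a rotation vector about the tool's x, y, z normalised to -1 to 1, where 1 is 180 degrees, then the closure, from -1 (fully open) to 1 (shut). In form: [[[x, y, z], [wx, wy, wz], grip], ...]. A call has 1 to 20 rows; each row shifts and turns the commanded pose from where the row before left it, along the tool's axes as they then stand; what a row does not reach is not made up. A row lasts 1/12 s, in which the tool goes at most 41.7 mm and 7.16 degrees, less where a joint would pass 70% of its speed; a pose out of reach is approached as far as the arm can. A call with a number of a shift or a turn outside -1 to 1 is refused whole. A call with a gripper value outside its range is refused whole. The fingers move at their own pace and stop on an object; "force" is the grip in N (left out, the last holds). Time passes only in rows, so rows that do not move let the fingers close. It gives the time, the measured TCP pose, the force, the opening and the grip force at its end, in the units of the state.
- get_obs(): the state, without advancing time (a new reading comes with each control period).
- read_camera(name): name is "scene" or "top" or "wrist"; returns a dict with "frame" (384x512x3 uint8, red, green, blue), "z_map" (384x512 float32, mm along the optical axis (not along the pixel's ray), 0 where there is no reading), "camera_matrix" (3x3 intrinsics, pixels), "k1" (the pictures are not rectified: a ray, as slopes to the right and down, at radius r is drawn at 1 + k1 r^2 times it, then the intrinsics apply), "eye" and "attitude" of the camera in the world. Camera axes: x right, y down, z forward; pixel columns grow to the right and rows downward; lengths in mm; the calibration is good to about 2 mm. A picture is of the moment at which its call begins.
- job_done(): hands the job in; it is judged then, once.
The state is a dict: "time_s": time; "joint_positions": joint angles; "qd": joint speeds; "joint_efforts": joint torques, N m; "position": TCP position; "ee_rot": TCP orientation; "contact_force": force on the tool from outside, world axes, zero at the start; "torque": the same for the moment, N m; "opening": finger opening in mm; "finger_force": force on a finger pad.
Only numpy, scipy, OpenCV 4.12 (cv2) and the standard library are available. Lean on these libraries where they do the work, as an engineer would, in place of code of your own. Each camera call takes 0.05 s, during which the arm holds its last target. There are 200 camera calls.

### The job

Put the gauge case away: push the upright orange flap down flat into the case with the fingertips, and only then swing the blue cover shut over it until it lies flat on the rim. Push both only from their outer faces, without pinching them or touching the foam on their inner faces; lift nothing, and leave the small parts in the case and everything lying around it where they are.

Things in the scene. Friction and masses are not known exactly. Their poses are not given: they have to be found in the camera images.
- case: black open gauge case, 150 (x) x 210 (y) x 55 mm high, walls 5, fixed to the table. Origin: centre of its underside. +x points from its front (latch plate) to the cover's hinge at the back, +y to the flap's hinge (left seen from the front), z up. A divider 38 high parts it into a left half (gauge pin) and a right half (ferrules).
- flap (a joint): orange flap, rad: 0 = folded down level in the case (outer face 47 above the table, 8 below the rim), 1.57 = upright, stop at 1.75. In mm, a plate 90 (along the case's x, centred) x 95 (hinge to free edge) x 5; it folds towards the case's -y; upright, its outer face looks to +y. Stiff hinge: stays where left, about 1 N at the free edge moves it. Upright, it blocks the cover.
- flap_hinge (a point): middle of the flap's hinge axis: in the case's frame 0, +96, 44.5 mm up. The axis runs along the case's x.
- flap_edge (a point): middle of the flap's free edge, on its outer face, 95 mm from the hinge axis; about 140 mm above the table when upright.
- cover (a joint): blue cover, rad: 0 = shut flat on the rim, 1.57 = upright, stop at 1.95 (leaning back). In mm, a plate 150 (hinge to free edge) x 210 x 6, hinged on the case's back rim; it swings towards the case's -x. Open, its outer blue face looks to the case's +x, away from the front. Stiff hinge: stays where left, 1 to 3 N near the free edge moves it.
- cover_hinge (a point): middle of the cover's hinge axis, on the back rim: in the case's frame +75, 0, 55 mm up. The axis runs along the case's y.
- cover_edge (a point): middle of the cover's free edge, on its outer face, 150 mm from the hinge axis; about 200 mm above the table when open, 61 mm when shut.
- gauge_pin: pin gauge, 64 long and 12 mm thick, lying in its cradle in the left half of the case, below the flap. Loose; stays in its place. Origin: centre of its underside.
- ferrule_0: black ferrule, 15 across, 24 mm high, standing in the right half of the case. Loose; stays in its place. Origin: centre of its underside.
- ferrule_1: black ferrule, 15 across, 24 mm high, standing in the right half of the case. Loose; stays in its place. Origin: centre of its underside.
- club_head_0: black golf club head standing on its sole, 70 x 119 x 50 mm. Loose, on the table beside the case; to be left alone. Origin: centre of its underside.
- club_head_1: black golf club head standing on its sole, 70 x 119 x 50 mm. Loose, on the table beside the case; to be left alone. Origin: centre of its underside.
- club_head_3: black golf club head standing on its sole, 70 x 119 x 50 mm. Loose, on the table beside the case; to be left alone. Origin: centre of its underside.
- driver_green: screwdriver with a green handle, 156 mm long, lying down. Loose, on the table beside the case; to be left alone. Origin: centre of its underside.
- marker_b: marker pen, white with a green cap, 135 mm long, lying down. Loose, on the table beside the case; to be left alone. Origin: centre of its underside.
- tweezers: tweezers, 124 mm long, lying down. Loose, on the table beside the case; to be left alone. Origin: centre of its underside.
- flap_foam (a point): centre of the dark foam pad (flap_c1), 78 x 79 x 3, on the flap's inner face (towards the case's -y when upright), 6 to 8 mm inside the plate's edges; not to be touched.
- cover_foam (a point): centre of the dark foam lining (cover_c1), 128 x 188 x 4, on the cover's inner face (towards the case's -x when open), 11 mm inside the plate's edges; not to be touched.

How it is judged (in metres and radians):
On the way, in this order (a step that is already met when the one before it is completed fails the run):
1. the flap is folded down flat while the cover is still open (value of joint flap below 0.06 rad and value of joint cover above 1.2 rad), for 0.2 s.
2. the cover is shut over the folded flap (value of joint cover below 0.05 rad and value of joint flap below 0.06 rad), for 0.2 s.
At the end, for the whole second after the job is handed in: The flap is folded within 0.06 rad of level, the cover is shut within 0.05 rad (about 7 mm at its free edge) and still, the pin gauge and both ferrules lie in the case, and the six things round the case are within 30 mm of where they stood (all of step 2 and not (velocity of joint cover above 0.05 rad/s) and velocity of joint cover above -0.05 rad/s and z of each of gauge_pin, ferrule_0, ferrule_1 in the frame of case below 0.03 m and x of gauge_pin in the frame of case between -0.07 and 0.07 m and y of gauge_pin in the frame of case between -0.1 and 0.1 m and x of ferrule_0 in the frame of case between -0.07 and 0.07 m and y of ferrule_0 in the frame of case between -0.1 and 0.1 m and x of ferrule_1 in the frame of case between -0.07 and 0.07 m and y of ferrule_1 in the frame of case between -0.1 and 0.1 m and distance of each of club_head_0, club_head_1, club_head_3, driver_green, marker_b, tweezers from where it was at the start of the episode below 0.03 m); the robot touches nothing.
It fails at once if a finger touches the foam on the inner face of the flap or the cover (pinching, or pushing from the wrong side) (contact force between any of flap_c1, cover_c1 and the fingers above 1 N).
It fails at once if a part in the case is lifted or shifted by more than 30 mm (distance of any of gauge_pin, ferrule_0, ferrule_1 from where it was at the start of the episode above 0.03 m).
It fails at once if a thing beside the case is lifted or shifted by more than 30 mm (distance of any of club_head_0, club_head_1, club_head_3, driver_green, marker_b, tweezers from where it was at the start of the episode above 0.03 m).
It also fails if it takes over 51 s, if anything falls off the work surface, if the arm or the gripper's body presses on something with over 40 N, if the wrist force passes 120 N, or if a joint passes its speed limit or range.

## Working session

There is one attempt and no reset: what is moved stays moved. The work goes in short steps, Python scripts to look and compute and a tool call to move; the robot and the scene stay as the last step left them, time stands still between calls to the robot, and variables do not carry over. Pictures are saved under pics/ and viewed, at most 10 in all, crops included, and the job is handed in when it is done.

Besides the shell and the picture viewer there is one more tool, called after ">>>" as a command line: name --argument value ..., lists and objects as JSON in quotes. send_rows: Moves the arm, as the interface text tells. Scaled input: -1 to 1 covers 0.1 m each way for a shift and 180 degrees each way for a turn. Its arguments: {"type":"object","properties":{"motion":{"type":"array"},"force":{"type":"number"}},"required":["motion"]}

```bash
mkdir -p pics; cat > h.py <<'E'
from bench import *
import numpy as np, cv2
from scipy.spatial.transform import Rotation as R
def rot(a):
    a=np.array(a,float)
    return a if a.shape==(3,3) else R.from_quat(np.r_[a[1:],a[0]]).as_matrix()
def cloud(c):
    K=np.array(c["camera_matrix"]);h,w=c["z_map"].shape
    u,v=np.meshgrid(np.arange(w),np.arange(h))
    p=np.stack([u,v],-1).reshape(-1,1,2).astype(float)
    n=cv2.undistortPoints(p,K,np.array([c["k1"],0,0,0,0.])).reshape(h,w,2)
    z=c["z_map"][...,None].astype(float)
    P=np.concatenate([n*z,z],-1)@rot(c["attitude"]).T+np.array(c["eye"])
    P[c["z_map"]==0]=np.nan
    return P
E
python3 - <<'E'
from h import *
for n in ["scene","top"]:
    c=read_camera(n); np.savez("c_%s.npz"%n,f=c["frame"],P=cloud(c))
    print(n,c["eye"],c["attitude"],c["k1"])
    cv2.imwrite("pics/%s0.png"%n,cv2.resize(c["frame"][...,::-1],(800,600)))
print(get_obs())
E
```

```text
scene [-118.39971816 -701.63999864  577.56756384] [-0.46161235  0.78495229 -0.36024625  0.20245143] -0.025673425512618076
top [ 449.24746455  -58.12949899 1227.73702106] [-0.02990085  0.70822018 -0.70408341  0.04238713] 0.011626458175697525
{'time_s': 0.1, 'joint_positions': array([ 1.16297402e+00,  3.20240169e-01,  1.56554726e+00, -2.19731721e-05,
        1.25738389e+00, -1.99912998e-02]), 'qd': array([-1.35326246e-05, -3.43669585e-03, -6.46050964e-04,  1.45237103e-03,
        1.44421592e-03, -7.18085765e-04]), 'joint_efforts': array([ 1.31145745e-03, -4.16415167e+01, -2.34705520e+01, -2.71584901e-05,
        4.89205369e-03, -4.44437276e-06]), 'position': array([217.29493582, 531.92493864, 238.56310107]), 'ee_rot': array([-1.57349057e-04,  1.92699085e-01,  9.81257581e-01, -7.73564179e-04]), 'contact_force': array([-0.64676033, -0.01580391,  0.1361626 ]), 'torque': array([-0.00803425,  0.03216985, -0.01061257]), 'finger_force': 0.0, 'opening': 85.7820525116294}
```

View pics/scene0.png

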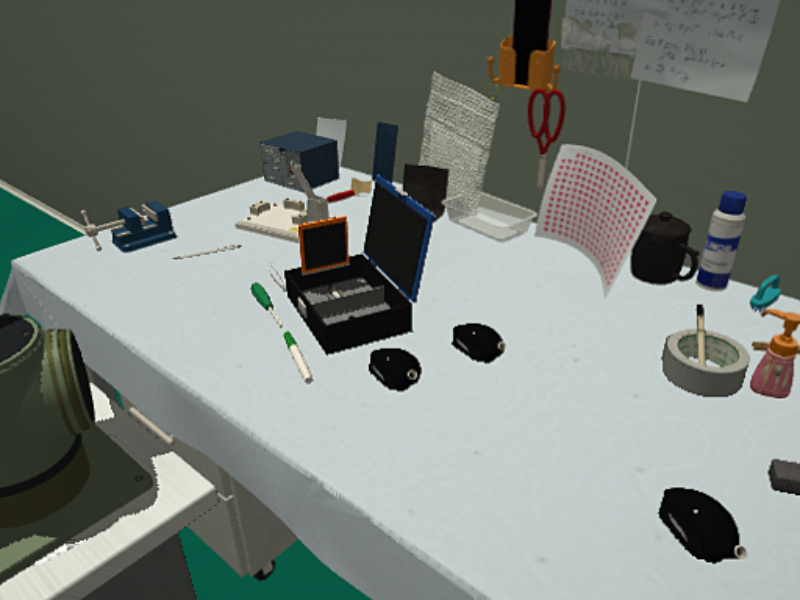

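View pics/top0.png

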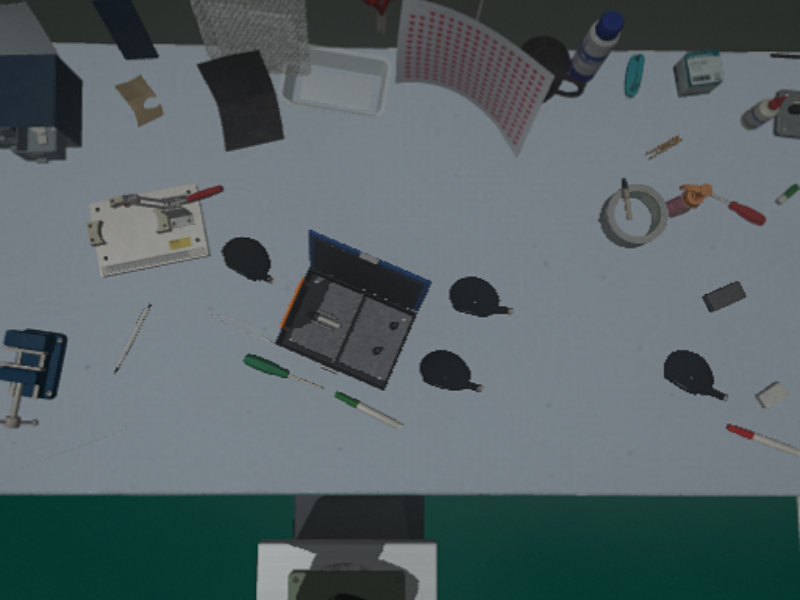

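The scene view shows the flap upright (orange, ~(325,245)) and the cover leaning open (blue, ~(400,235)). The top view shows the case at ~(350,325), turned about -22°, with heads at its left back (247,258) and right (475,297), (447,370), and the driver, marker and tweezers in front.

```bash
cat >> h.py <<'E'
def fit(P,f,verbose=True):
    pass
E
python3 - <<'E'
from h import *
d=np.load("c_top.npz");P=d["P"];f=d["f"];g=f.max(-1)
s=np.load("c_scene.npz");Q=s["P"];fs=s["f"]
v,u=np.mgrid[:384,:512]
roi=(u>172)&(u<280)&(v>140)&(v<255)
rim=roi&(abs(P[...,2]-55)<6)&(g<70)
p=P[rim][:,:2]
print(rim.sum(),cv2.minAreaRect(p.astype(np.float32)))
# table height check
t=roi&(abs(P[...,2])<12);print("table z",np.median(P[t][:,2]))
def hsv(f): return cv2.cvtColor(f,cv2.COLOR_RGB2HSV)
h=hsv(fs); us,vs=u,v
r2=(us>170)&(us<290)&(vs>100)&(vs<230)
org=r2&(h[...,0]<22)&(h[...,1]>140)&(h[...,2]>60)
blu=r2&(abs(h[...,0].astype(int)-110)<15)&(h[...,1]>120)&(h[...,2]>50)
for n,m in (("org",org),("blu",blu)):
    q=Q[m];q=q[~np.isnan(q).any(1)];print(n,len(q),np.percentile(q,[2,50,98],axis=0).round(1).tolist())
np.savez("seg.npz",org=Q[org],blu=Q[blu],rim=P[rim])
# rim in scene
ri=r2&(abs(Q[...,2]-54)<5)&(fs.max(-1)<60);print(cv2.minAreaRect(Q[ri][:,:2].astype(np.float32)))
E
```

```text
380 ((531.2258911132812, 2.7105178833007812), (207.88870239257812, 152.29710388183594), 67.30166625976562)
table z 3.764820717626435
org 309 [[525.0, 72.4, 21.9], [573.2, 101.8, 100.2], [768.9, 365.8, 141.2]]
blu 363 [[563.2, -131.6, 20.3], [599.5, -98.4, 190.4], [1026.6, 342.4, 202.3]]
((778.92919921875, 169.6221466064453), (837.256103515625, 334.2458190917969), 45.28550720214844)
```

```bash
cat >> h.py <<'E'
C=np.array([531.2,2.7]);Y=np.deg2rad(-22.7)
Rc=np.array([[np.cos(Y),-np.sin(Y),0],[np.sin(Y),np.cos(Y),0],[0,0,1]])
def toc(P): return (P-np.r_[C,0])@Rc
def tow(p): return Rc@np.array(p,float)+np.r_[C,0]
E
python3 - <<'E'
from h import *
s=np.load("seg.npz")
for n in("org","blu"):
    q=toc(s[n]);q=q[~np.isnan(q).any(1)]
    q=q[(abs(q[:,0])<150)&(abs(q[:,1])<140)&(q[:,2]>40)]
    print(n,len(q),np.percentile(q,[2,25,50,75,98],axis=0).round(1).tolist())
    a=0 if n=="blu" else 1
    hz=55 if a==0 else 44.5; hh=75 if a==0 else 96
    for lo in range(50,200,25):
        k=(q[:,2]>lo)&(q[:,2]<lo+25)
        if k.sum()>5: print(lo,k.sum(),np.median(q[k],axis=0).round(1), q[k].min(0).round(1),q[k].max(0).round(1))
d=np.load("c_top.npz");q=toc(d["P"])
# obstacle heights map
for nm,x,y in [("head",247,258),("head",475,297),("head",447,370),("drv",265,365),("mark",350,400),("tweez",245,325),("clamp",210,190)]:
    u,v=int(x*.64),int(y*.64);print(nm,q[v,u].round(0))
k=(q[...,2]>20)&(abs(q[...,0])<350)&(abs(q[...,1])<350)
H=np.zeros((28,28),int)
for a in q[k]:
    i,j=int((a[0]+350)//25),int((a[1]+350)//25);H[i,j]=max(H[i,j],a[2])
print("rows x +350..-350; cols y +350..-350");print("\n".join(" ".join("%3d"%e for e in r[::-1]) for r in H[::-1]))
# top blue edge
f=d["f"];h=cv2.cvtColor(f,cv2.COLOR_RGB2HSV);b=(abs(h[...,0].astype(int)-110)<15)&(h[...,1]>120)&(q[...,2]>120)&(abs(q[...,0])<180)&(abs(q[...,1])<130)
print(b.sum(),np.percentile(q[b],[2,50,98],axis=0))
E
```

```text
org 236 [[-45.8, 89.0, 48.4], [-41.2, 91.7, 58.6], [-14.6, 93.5, 118.9], [20.1, 94.7, 136.5], [41.5, 98.4, 141.6]]
50 56 [-9.5 94.6 53.3] [-46.2  89.2  50.1] [ 44.2 100.1  74.1]
75 24 [-43.7  94.   88.6] [-46.5  90.   75.9] [39.2 98.1 99.3]
100 28 [-41.9  93.5 113.3] [-45.8  88.9 100.2] [ 41.3  97.  124.6]
125 111 [ -5.7  92.4 137. ] [-46.1  87.3 125.9] [ 42.4  95.7 142.9]
blu 349 [[73.9, -103.7, 59.2], [87.3, -97.5, 117.4], [104.2, -73.1, 191.2], [106.0, 20.6, 197.6], [109.5, 102.0, 202.3]]
50 46 [ 75.3 -62.5  61.1] [  73.4 -105.3   56.9] [ 78.7 102.7  74.8]
75 26 [ 80.1 -97.6  86.3] [  77.4 -104.    76.1] [ 85.2 102.5  98.8]
100 24 [ 86.1 -98.1 112.7] [  82.8 -103.2  100.6] [ 90.7 -92.6 124.8]
125 26 [ 91.8 -98.8 140.3] [  88.2 -104.1  127. ] [ 95.6 105.4 148.9]
150 26 [ 97.7 -98.8 163.5] [  94.7 -104.6  150. ] [101.7 -91.3 174.2]
175 148 [105.5 -33.8 194.7] [ 100.6 -105.   175.2] [108.5 102.8 199.9]
head [ 46. 214.  37.]
head [ 142. -191.   33.]
head [   3. -194.   34.]
drv [-117.  111.   18.]
mark [-116.  -56.   15.]
tweez [-68. 176.   6.]
clamp [125. 307.  98.]
rows x +350..-350
[... 2595 characters left out ...]

  0   0   0   0   0   0   0   0   0   0   0   0   0   0   0   0   0   0   0   0   0   0   0   0   0   0   0   0
  0   0   0   0   0   0   0   0   0   0   0   0   0   0   0   0   0   0   0   0   0   0   0   0   0   0   0   0
  0   0   0   0   0   0   0   0   0   0   0   0   0   0   0   0   0   0   0   0   0   0   0   0   0   0   0   0
  0   0   0   0   0   0   0   0   0   0   0   0   0   0   0   0   0   0   0   0   0   0   0   0   0   0   0   0
  0   0   0   0   0   0   0   0   0   0   0   0   0   0   0   0   0   0   0   0   0   0   0   0   0   0   0   0
264 [[  90.36635165 -102.62238041  131.18721968]
 [ 107.12187417  -23.41773805  198.32398115]
 [ 111.69233257  100.37899897  203.45873366]]
```

```bash
cat >> h.py <<'E'
def go(*pts):
    "pts: TCP in case frame; prints tool-frame shifts in units of 100 mm"
    o=get_obs();T=rot(o["ee_rot"]);p=np.array(o["position"])
    print("now case",toc(p).round(1),"t",o["time_s"],"F",o["contact_force"].round(1),"open",o["opening"])
    for q in pts:
        w=tow(q);print(q,"->",(T.T@(w-p)/100).round(3));p=w
E
python3 - <<'E'
from h import *
go((-10,132,238),(-10,132,133))
import math
pr=None
for th in [90,80,70,60,50,40,30,20,10,0]:
    t=math.radians(th);r=75;print(th,round(96-r*math.cos(t)+2.5*math.sin(t)+14.5,1),round(44.5+r*math.sin(t)+2.5*math.cos(t)+8,1))
print(R.from_matrix(Rc.T@rot(get_obs()["ee_rot"])).as_rotvec())
E
```

```text
now case [-493.8  367.1  238.6] t 0.1 F [-0.6 -0.   0.1] open 85.7820525116294
(-10, 132, 238) -> [-4.818 -2.391  0.009]
(-10, 132, 133) -> [-0.     0.002  1.05 ]
90 113.0 127.5
80 99.9 126.8
70 87.2 123.8
60 75.2 118.7
50 64.2 111.6
40 54.7 102.6
30 46.8 92.2
20 40.9 80.5
10 37.1 68.0
0 35.5 55.0
[ 1.31404798e-02 -3.14156013e+00  2.47997754e-03]
```

>>> send_rows --motion '[[[-0.24,-0.12,0],[0,0,0],1],[[-0.24,-0.12,0],[0,0,0],1],[[-0.24,-0.12,0],[0,0,0],1],[[-0.24,-0.12,0],[0,0,0],1],[[-0.24,-0.12,0],[0,0,0],1],[[-0.24,-0.12,0],[0,0,0],1],[[-0.24,-0.12,0],[0,0,0],1],[[-0.24,-0.12,0],[0,0,0],1],[[-0.24,-0.12,0],[0,0,0],1],[[-0.24,-0.12,0],[0,0,0],1],[[-0.24,-0.12,0],[0,0,0],1],[[-0.24,-0.12,0],[0,0,0],1],[[-0.24,-0.12,0],[0,0,0],1],[[-0.24,-0.12,0],[0,0,0],1],[[-0.24,-0.12,0],[0,0,0],1],[[-0.24,-0.12,0],[0,0,0],1],[[-0.24,-0.12,0],[0,0,0],1],[[-0.24,-0.12,0],[0,0,0],1],[[-0.24,-0.12,0],[0,0,0],1],[[-0.24,-0.12,0],[0,0,0],1]]'

```text
time_s: 1.77
position: [571.5, 127.4, 238.8]
ee_rot: [-0.0, 0.193, 0.981, -0.0]
contact_force: [0.5, 0.6, 0.9]
opening: 0.0
finger_force: 0.0
```

```bash
python3 - <<'E'
from h import *
go((-10,132,238),(-10,132,133),(-10,113,127.5))
E
```

```text
now case [-10.9 130.6 238.8] t 1.7667 F [0.5 0.6 0.9] open 0.015621490970118319
(-10, 132, 238) -> [-0.009  0.014  0.008]
(-10, 132, 133) -> [-1.00e-03  0.00e+00  1.05e+00]
(-10, 113, 127.5) -> [ 0.002 -0.19   0.055]
```

>>> send_rows --motion '[[[0,0,0.15],[0,0,0],1],[[0,0,0.15],[0,0,0],1],[[0,0,0.15],[0,0,0],1],[[0,0,0.15],[0,0,0],1],[[0,0,0.15],[0,0,0],1],[[0,0,0.15],[0,0,0],1],[[0,0,0.15],[0,0,0],1],[[0,0,0],[0,0,0],1],[[0,0,0],[0,0,0],1]]'

```text
time_s: 2.52
position: [570.5, 128.5, 133.5]
ee_rot: [-0.001, 0.193, 0.981, -0.0]
contact_force: [0.7, 0.4, 0.3]
opening: 0.4
finger_force: 0.0
```

```bash
python3 - <<'E'
from h import *
go((-10,113,127.5))
c=read_camera("scene");f=c["frame"][90:260,140:330,::-1]
cv2.imwrite("pics/s1.png",cv2.resize(f,None,fx=4,fy=3.5,interpolation=cv2.INTER_NEAREST)[:600,:800])
E
```

```text
now case [-12.3 131.2 133.5] t 2.5167 F [0.7 0.4 0.3] open 0.36835093501635624
(-10, 113, 127.5) -> [-0.022 -0.182  0.06 ]
```

View pics/s1.png

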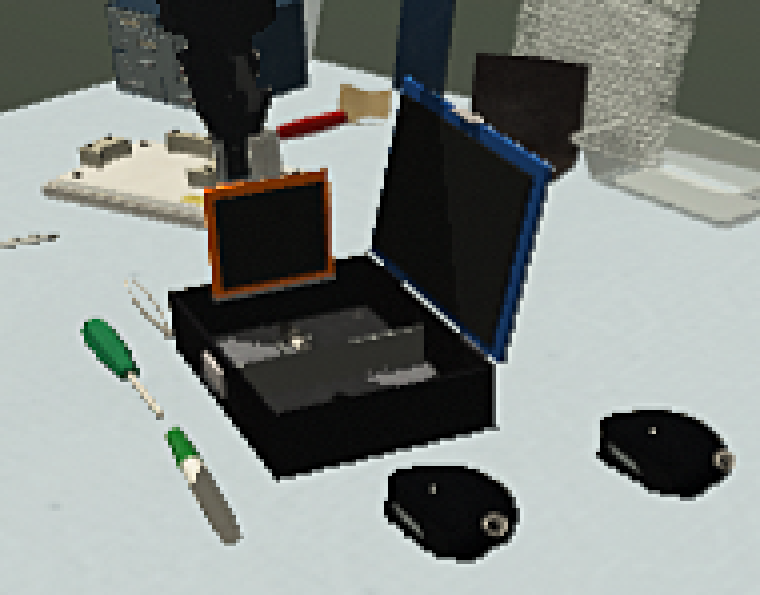

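The gripper's tip (240,140) stands behind the flap's outer face, clear of it. Now I follow the flap's arc.

>>> send_rows --motion '[[[0,-0.09,0.03],[0,0,0],1],[[0,-0.09,0.03],[0,0,0],1],[[0,-0.065,0.003],[0,0,0],1],[[0,-0.066,0.004],[0,0,0],1],[[0,-0.064,0.015],[0,0,0],1],[[0,-0.063,0.015],[0,0,0],1],[[0,-0.06,0.025],[0,0,0],1],[[0,-0.06,0.026],[0,0,0],1],[[0,-0.055,0.035],[0,0,0],1],[[0,-0.055,0.036],[0,0,0],1],[[0,-0.048,0.045],[0,0,0],1],[[0,-0.047,0.045],[0,0,0],1],[[0,-0.04,0.052],[0,0,0],1],[[0,-0.039,0.052],[0,0,0],1],[[0,-0.03,0.058],[0,0,0],1],[[0,-0.029,0.059],[0,0,0],1],[[0,-0.019,0.062],[0,0,0],1],[[0,-0.019,0.063],[0,0,0],1],[[0,0,0],[0,0,0],1]]'

```text
time_s: 4.15
position: [534.5, 41.4, 67.3]
ee_rot: [-0.001, 0.193, 0.981, -0.0]
contact_force: [-0.1, 0.8, -0.9]
opening: -0.5
finger_force: 0.0
```

```bash
python3 - <<'E'
from h import *
go((-12,36,55))
c=read_camera("scene");q=toc(cloud(c));h=cv2.cvtColor(c["frame"],cv2.COLOR_RGB2HSV)
m=(h[...,0]<22)&(h[...,1]>140)&(h[...,2]>60)&(abs(q[...,0])<70)&(abs(q[...,1])<130)&(q[...,2]>30)
p=q[m];print(len(p),np.polyfit(p[:,1],p[:,2],1))
E
```

```text
now case [-11.9  37.   67.3] t 4.15 F [-0.1  0.8 -0.9] open -0.46151911537821516
(-12, 36, 55) -> [ 0.001 -0.01   0.123]
363 [-0.17674591 65.3668677 ]
```

>>> send_rows --motion '[[[0,-0.005,0.04],[0,0,0],1],[[0,-0.005,0.04],[0,0,0],1],[[0,0,0.03],[0,0,0],1],[[0,0,0.015],[0,0,0],1],[[0,0,0.01],[0,0,0],1],[[0,0,0],[0,0,0],1],[[0,0,0],[0,0,0],1]]'

```text
time_s: 4.78
position: [535.1, 40.9, 55.3]
ee_rot: [-0.0, 0.193, 0.981, 0.0]
contact_force: [0.4, 0.3, -0.2]
opening: -0.2
finger_force: 0.0
```

```bash
cat > fl.py <<'E'
from h import *
def angles():
    c=read_camera("scene");q=toc(cloud(c));h=cv2.cvtColor(c["frame"],cv2.COLOR_RGB2HSV)
    m=(h[...,0]<22)&(h[...,1]>140)&(h[...,2]>60)&(abs(q[...,0])<70)&(abs(q[...,1])<130)&(q[...,2]>30)
    p=q[m];print("flap",len(p),np.polyfit(p[:,1],p[:,2],1) if len(p)>20 else 0)
    m=(abs(h[...,0].astype(int)-110)<15)&(h[...,1]>120)&(h[...,2]>50)&(abs(q[...,0])<150)&(abs(q[...,1])<110)&(q[...,2]>40)
    p=q[m];print("cover",len(p),np.percentile(p,[2,50,98],axis=0).round(1).tolist())
    return c
E
python3 -c "
from fl import *
go();angles()"
```

```text
now case [-11.1  36.7  55.3] t 4.7833 F [ 0.4  0.3 -0.2] open -0.16932024046822228
flap 497 [-2.44143222e-02  4.95987206e+01]
cover 331 [[74.3, -104.1, 59.6], [104.4, -70.9, 192.3], [109.9, 99.3, 202.4]]
```

>>> send_rows --motion '[[[0,0,0.01],[0,0,0],1],[[0,0,0.01],[0,0,0],1],[[0,0,0.01],[0,0,0],1],[[0,0,0],[0,0,0],1],[[0,0,0],[0,0,0],1]]'

```text
time_s: 5.25
position: [535.3, 40.9, 54.5]
ee_rot: [0.001, 0.193, 0.981, 0.0]
contact_force: [-4.3, -0.4, 15.3]
opening: -0.2
finger_force: 7.9
```

```bash
python3 -c "
from fl import *
go();angles()"
```

```text
now case [-10.9  36.8  54.5] t 5.25 F [-4.3 -0.4 15.3] open -0.1920720482191452
flap 501 [-3.37465715e-03  4.82095076e+01]
cover 334 [[74.0, -104.1, 59.5], [104.4, -69.5, 192.1], [109.8, 100.8, 202.2]]
```

>>> send_rows --motion '[[[0,0,-0.1],[0,0,0],1],[[0,0,-0.26],[0,0,0],1],[[0,0,-0.26],[0,0,0],1],[[0,0,-0.26],[0,0,0],1],[[0,0,-0.26],[0,0,0],1],[[0,0,-0.26],[0,0,0],1],[[0,0,-0.26],[0,0,0],1],[[0,0,-0.26],[0,0,0],1],[[0,0,-0.26],[0,0,0],1],[[0,0,-0.26],[0,0,0],1],[[-0.2,-0.05,0],[0,0,0],1],[[-0.2,-0.05,0],[0,0,0],1],[[-0.2,-0.05,0],[0,0,0],1],[[-0.2,-0.05,0],[0,0,0],1],[[-0.2,-0.05,0],[0,0,0],1],[[-0.2,-0.05,0],[0,0,0],1],[[-0.2,-0.05,0],[0,0,0],1],[[-0.2,-0.02,0],[0,0,0],1],[[0,0,0],[0,0,0],1]]'

```text
time_s: 6.88
position: [671.6, -55.9, 295.0]
ee_rot: [0.0, 0.194, 0.981, -0.0]
contact_force: [-0.4, 1.2, -0.6]
opening: 0.1
finger_force: 0.0
```

```bash
python3 - <<'E'
from fl import *
import math
go((150,0,188));c=angles()
f=c["frame"][30:260,120:400,::-1]
cv2.imwrite("pics/s2.png",cv2.resize(f,None,fx=2.6,fy=2.6,interpolation=cv2.INTER_NEAREST))
pr=None
for th in range(90,-1,-9):
    t=math.radians(th);r=130
    n=np.array([75-r*math.cos(t)+6*math.sin(t)+11,55+r*math.sin(t)+6*math.cos(t)+8])
    print(th,n.round(1),None if pr is None else ((pr-n)/100/2).round(4));pr=n
E
```

```text
now case [1.522e+02 1.000e-01 2.950e+02] t 6.8833 F [-0.4  1.2 -0.6] open 0.10374655104123852
(150, 0, 188) -> [ 0.023 -0.     1.07 ]
flap 594 [2.69247776e-03 4.78174154e+01]
cover 254 [[74.0, -103.9, 59.0], [104.6, -37.9, 192.5], [109.2, 102.2, 202.5]]
90 [ 92. 193.] None
81 [ 71.6 192.3] [0.1021 0.0033]
72 [ 51.5 188.5] [0.1003 0.0192]
63 [ 32.3 181.6] [0.096  0.0347]
54 [ 14.4 171.7] [0.0894 0.0493]
45 [ -1.7 159.2] [0.0806 0.0627]
36 [-15.6 144.3] [0.0698 0.0745]
27 [-27.1 127.4] [0.0573 0.0845]
18 [-35.8 108.9] [0.0434 0.0924]
9 [-41.5  89.3] [0.0284 0.0981]
0 [-44.  69.] [0.0127 0.1013]
```

View pics/s2.png

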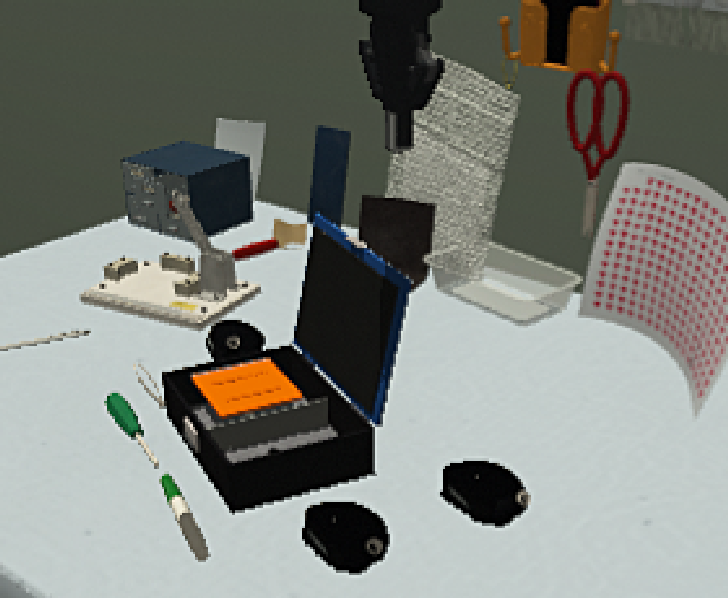

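The flap lies flat (245,388), the cover is still open, and the gripper stands above and behind it (398,130). Next I go down behind the cover and push it to upright.

>>> send_rows --motion '[[[0,0,0.17],[0,0,0],1],[[0,0,0.17],[0,0,0],1],[[0,0,0.17],[0,0,0],1],[[0,0,0.17],[0,0,0],1],[[0,0,0.17],[0,0,0],1],[[0,0,0.17],[0,0,0],1],[[0,0,0],[0,0,0],1],[[0.1,0,0],[0,0,0],1],[[0.1,0,0],[0,0,0],1],[[0.1,0,0],[0,0,0],1],[[0.1,0,0],[0,0,0],1],[[0.1,0,0],[0,0,0],1],[[0.1,0,0],[0,0,0],1],[[0,0,0],[0,0,0],1]]'

```text
time_s: 8.1
position: [611.7, -30.4, 194.9]
ee_rot: [-0.001, 0.192, 0.981, 0.0]
contact_force: [-0.9, 0.1, 1.0]
opening: -0.0
finger_force: 0.0
```

```bash
python3 -c "
from fl import *
go((92,0,193));angles()"
```

```text
now case [ 87.1   0.6 194.9] t 8.1 F [-0.9  0.1  1. ] open -0.0453072122138981
(92, 0, 193) -> [-0.049 -0.006  0.019]
flap 592 [4.81512450e-03 4.77039658e+01]
cover 160 [[68.7, -104.4, 59.9], [70.9, -60.6, 199.2], [74.4, 95.5, 206.9]]
```

>>> send_rows --motion '[[[0.08,0,0.012],[0,0,0],1],[[0.075,0,0.015],[0,0,0],1],[[0.1,0,0.015],[0,0,0],1],[[0.1,0,0.023],[0,0,0],1],[[0.096,0,0.031],[0,0,0],1],[[0.096,0,0.038],[0,0,0],1],[[0.09,0,0.046],[0,0,0],1],[[0.089,0,0.053],[0,0,0],1],[[0.081,0,0.06],[0,0,0],1],[[0.08,0,0.065],[0,0,0],1],[[0.07,0,0.072],[0,0,0],1],[[0.07,0,0.077],[0,0,0],1],[[0.057,0,0.082],[0,0,0],1],[[0.057,0,0.087],[0,0,0],1],[[0.043,0,0.09],[0,0,0],1],[[0.043,0,0.094],[0,0,0],1],[[0.028,0,0.097],[0,0,0],1],[[0.028,0,0.099],[0,0,0],1],[[0,0,0],[0,0,0],1]]'

```text
time_s: 9.73
position: [492.5, 17.4, 86.5]
ee_rot: [-0.003, 0.193, 0.981, -0.001]
contact_force: [-0.7, 0.3, 0.5]
opening: -0.1
finger_force: 0.0
```

```bash
python3 -c "
from fl import *
go((-44,0,69));angles()"
```

```text
now case [-41.4  -1.4  86.5] t 9.7333 F [-0.7  0.3  0.5] open -0.09033443075220121
(-44, 0, 69) -> [0.025 0.014 0.175]
flap 0 0
cover 886 [[-73.8, -102.8, 62.0], [-6.9, 25.5, 74.2], [70.1, 100.7, 83.3]]
```

>>> send_rows --motion '[[[0.013,0,0.06],[0,0,0],1],[[0.012,0,0.05],[0,0,0],1],[[0,0,0.03],[0,0,0],1],[[0,0,0.02],[0,0,0],1],[[0,0,0.02],[0,0,0],1],[[0,0,0.01],[0,0,0],1],[[0,0,0],[0,0,0],1],[[0,0,0],[0,0,0],1]]'

```text
time_s: 10.45
position: [492.7, 18.1, 69.7]
ee_rot: [0.0, 0.193, 0.981, -0.0]
contact_force: [-0.0, 0.1, 0.2]
opening: -0.1
finger_force: 0.0
```

```bash
python3 -c "
from fl import *
go((-44,0,69));angles()"
```

```text
now case [-41.5  -0.7  69.7] t 10.45 F [-0.   0.1  0.2] open -0.0999951646808257
(-44, 0, 69) -> [0.025 0.007 0.007]
flap 0 0
cover 986 [[-75.7, -102.9, 60.3], [-15.5, 23.8, 63.1], [67.5, 100.4, 65.6]]
```

Press to firm contact, then retreat.

>>> send_rows --motion '[[[0,0,0.01],[0,0,0],1],[[0,0,0.01],[0,0,0],1],[[0,0,0.01],[0,0,0],1],[[0,0,0.005],[0,0,0],1],[[0,0,0],[0,0,0],1],[[0,0,0],[0,0,0],1],[[0,0,0],[0,0,0],1]]'

```text
time_s: 11.08
position: [492.9, 18.1, 68.8]
ee_rot: [0.001, 0.193, 0.981, 0.0]
contact_force: [-5.8, -0.9, 20.0]
opening: -0.2
finger_force: 10.2
```

>>> send_rows --motion '[[[0,0,-0.05],[0,0,0],1],[[0,0,-0.15],[0,0,0],1],[[0,0,-0.25],[0,0,0],1],[[0,0,-0.25],[0,0,0],1],[[0,0,-0.25],[0,0,0],1],[[0,0,-0.25],[0,0,0],1],[[0,0,-0.2],[0,0,0],1],[[0,0,0],[0,0,0],1],[[0,0,0],[0,0,0],1],[[0,0,0],[0,0,0],1]]'

```text
time_s: 11.92
position: [492.0, 18.1, 205.3]
ee_rot: [-0.001, 0.193, 0.981, -0.0]
contact_force: [0.1, 0.1, 0.3]
opening: -0.4
finger_force: 0.0
```

```bash
python3 - <<'E'
from fl import *
go();c=angles();q=toc(cloud(c));h=cv2.cvtColor(c["frame"],cv2.COLOR_RGB2HSV)
m=(abs(h[...,0].astype(int)-110)<15)&(h[...,1]>120)&(h[...,2]>50)&(abs(q[...,0])<70)&(abs(q[...,1])<100)&(q[...,2]>40)
p=q[m];print("cover slope",np.polyfit(p[:,0],p[:,2],1))
f=c["frame"][90:290,120:380,::-1]
cv2.imwrite("pics/s3.png",cv2.resize(f,None,fx=3,fy=3))
E
```

```text
now case [-42.1  -0.9 205.3] t 11.9167 F [0.1 0.1 0.3] open -0.3642535865091721
flap 0 0
cover 1457 [[-75.4, -101.9, 60.2], [-26.6, 19.1, 63.0], [65.7, 100.4, 65.2]]
cover slope [1.98386982e-03 6.31674097e+01]
```

View pics/s3.png

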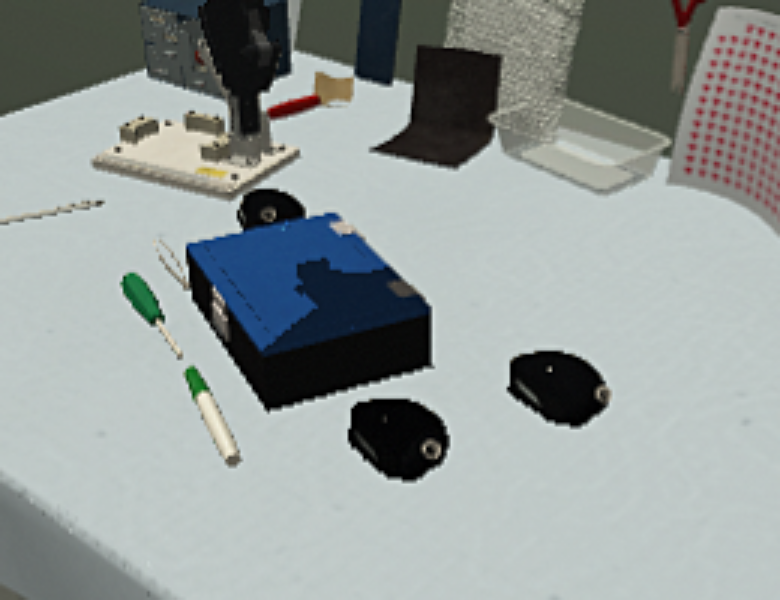

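The cover lies flat on the rim (310,280), the gripper is clear (245,110), and the things around it have not moved.

```bash
python3 -c "
from bench import *
print(job_done())"
```

```text
the job is handed in; nothing more can be done
None
```

I folded the flap flat first, then pushed the cover shut so it lies level on the rim (measured slope about 0.002 rad). In the last picture the things around the case look undisturbed. I backed the gripper clear and handed the job in at about 12 s; no verdict came back.

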